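Gauge the depth of a dosing chamber with a depth rod

TASK

Take the red-handled depth rod from its wooden stand and slide it down the bore of the aluminium dosing chamber, past the drag of the seal, until it truly bottoms on the hidden stop - gently, never pressing on the stop with more than 25 N. Leave the rod standing there and slide the height gauge's stem until the top of its brass disc is level with the top of the rod, so that the exposed length can be read off. Let go of everything, and leave the cup, the timer and the roll of tape alone.

Things in the scene. Friction and masses are not known exactly. Their poses are not given: they have to be found in the camera images.
- rod_mid (a point): Centre (half-way up) of the loose upright depth rod: steel, 14 mm in diameter, 120 mm long over all, z towards the top, about 0.12 kg. Its upper 34 mm are a round red handle 22 mm in diameter (centre 43 mm above this point); the lower end has a 4 mm chamfer. It starts in the wooden stand, tip 10 mm above the table.
- depth_rod: The depth rod; origin at its lower end (tip) on the axis, 60 mm below the centre, z up along the rod.
- rod_top (a point): Flat top of the rod's red handle, on its axis, 60 mm above the centre.
- rod_stand: Fixed wooden block 70 x 70 x 42 mm, origin at the centre of its underside on the table. The rod stands in a 17 mm hole 32 mm deep in the middle of its top.
- chamber: Fixed aluminium dosing chamber: block 75 x 75 mm, 65 mm high, on a 102 x 102 x 10 mm flange, brass port on one side; origin at the centre of its underside. A springy rubber seal 7 to 15 mm below the mouth drags on the rod with about 2 to 8 N: the rod does not sink by its own weight but must be pushed all the way.
- bore_mouth (a point): Centre of the mouth of the chamber's vertical bore, on the top face; bore 16 mm in diameter, 3 mm chamfer. It ends on a hard flat piston stop (piston_stop; the centre of its face is stop_face) 25 to 50 mm below the mouth, at a depth that differs each time and is neither visible nor measured. On the stop the resistance rises steeply above the drag.
- gauge_disc (a point): Centre of the upper face of the height gauge's brass disc (40 mm in diameter, 3 mm thick). It rides up and down with the stem.
- gauge_knob (a point): Centre of the round black knob (22 mm in diameter, 30 mm tall) on top of the gauge's stem, 21 mm above the upper face of the disc. The knob's lower edge is 6 mm above the disc. The gauge stands fixed on a round base 84 mm in diameter; its column is 92 mm high.
- gauge_stem (a joint): Height of the gauge's stem, m: 0 with the disc down on the column (disc's upper face 96 mm above the table), growing upward to 0.075. About 4 N of friction hold it where it is left.
- cup: Small steel cup with brittle crumbs, 72 mm across, 36 mm high, loose; origin at the centre of its underside. A bystander: leave it alone.
- timer: Red and white wind-up kitchen timer, 62 mm across, 48 mm high, loose; origin at the centre of its underside. A bystander: leave it alone.
- tape: Roll of blue tape lying flat, 100 mm across, 24 mm high, loose; origin at the centre of its underside. A bystander: leave it alone.
There are look-alikes about, which are no part of the job. There is more than one size of the depth_rod; the job needs the smaller.

How it is judged:
On the way, in this order (a step that is already met when the one before it is completed fails the run):
1. the rod stands upright in the chamber's bore with its tip on the piston stop (within 1.5 mm) (horizontal distance between depth_rod and bore_mouth below 0.004 m and distance between depth_rod and stop_face below 0.003 m and z of depth_rod in the frame of stop_face below 0.0015 m and angle between depth_rod's own z axis and vertical below 0.09 rad), for 0.2 s.
2. the top of the gauge's disc is level with the top of the rod, within 4 mm (z of rod_top in the frame of gauge_disc between -0.004 and 0.004 m), for 0.2 s.
At the end, for the whole second after the job is handed in: The rod stands upright (within about 5 degrees) in the chamber's bore with its tip within 1.5 mm of the piston stop, at rest; the upper face of the gauge's disc is level with the rod's top within 4 mm, the stem at rest (all of step 1 and all of step 2 and linear speed of depth_rod below 0.02 m/s and velocity of joint gauge_stem between -0.01 and 0.01 m/s); the robot touches nothing.
It fails at once if the rod is pressed on the piston stop with more than 25 N (contact force between depth_rod and piston_stop above 25 N).
It fails at once if the cup, the timer or the roll of tape is moved by more than 20 mm (distance of any of cup, timer, tape from where it was at the start of the episode above 0.02 m).
It also fails if it takes over 61 s, if anything falls off the work surface, if the arm or the gripper's body presses on something with over 40 N, if the wrist force passes 120 N, or if a joint passes its speed limit or range.

ROBOT

A 6-joint arm with a two-finger parallel gripper is mounted at the origin on a cart in front of the work surface, level with it; the furniture and walls round the work are solid. World frame = base frame: x ahead of the robot, y to its left, z up, the work surface at z = 0. Lengths are in m, angles in rad, forces in N, time in s.
With the tool pointing down it reaches from about 0.325 to 0.925 m from the base axis. Payload 3.1 kg.
Tool frame: the origin (TCP) lies on the front face of the gripper's body, between the roots of the fingers; the fingertips stand 73 mm ahead of it and the grasp point (between the pads) lies arm.grip_depth ahead of it (arm.grip_depth is the distance from the TCP to the grasp point, in m); z points along the fingers, y is the line along which they close (so a half turn about z gives the same grasp; the last joint's range is limited). The gripper opens to 85 mm and grips with 20 to 120 N. Pads are 22 mm wide; open, the fingers measure 114 mm over their backs; the gripper's body (76 mm by 85 mm) begins 54 mm behind the grasp point. The pads swing forward as they close: fully open they stand 13 mm farther back than shut.
Start: joints at [1.19, 0.217, 1.613, -0, 1.311, -0.112], TCP at [0.166, 0.603, 0.304] pointing down, gripper open.
Joint ranges: [-2.75, 2.75], [-0.78, 2.1], [0.31, 2.55], [-1.13, 4.27], [0.13, 2.63], [-2.58, 2.58]. Speed limits (rad/s): [2.79, 2.79, 3.14, 3.14, 3.14, 3.14].

INTERFACE

Orientations are given as [roll, pitch, yaw] about the fixed x, y, z axes, in that order (R = Rz(yaw) Ry(pitch) Rx(roll)).
In Python, from station import arm gives the robot as it stands.
- The arm moves only by the tool play_rows, never from a script. Its argument "moves" is a list that holds one entry, the list of rows, each a list of 5 numbers: the gripper command: -1 is shut, 1 is fully open, values between are in proportion, then the shift along the tool's x, y, z in m, then the turn about the tool's z in degrees. A call has 1 to 20 rows; each row shifts and turns the commanded pose from where the row before left it, along the tool's axes as they then stand; what a row does not reach is not made up. A row lasts 1/10 s, in which the tool goes at most 50 mm and 8.59 degrees, less where a joint would pass 70% of its speed; a pose out of reach is approached as far as the arm can. A call is refused whole if a number of a shift passes 0.05 or a number of a turn 8.59, either way. A call with a gripper value outside its range is refused whole. The fingers move at their own pace and stop on an object; the grip force is fixed at half the most. Time passes only in rows, so rows that do not move let the fingers close. It gives the time, the measured TCP pose, the force, the opening and the grip force at its end, in the units of the state.
- arm.observe(): the state, without advancing time (a new reading comes with each control period).
- arm.camera(name): name is "side" or "top"; returns the picture (400x640x3 uint8, red, green, blue); there is no depth.
- arm.camera_info(name): a dict with "fx", "fy", "cx", "cy" (pixels), "view" (4x4, takes a point from world to camera coordinates). Camera axes: x right, y down, z forward; pixel columns grow to the right and rows downward; lengths in m; the calibration is good to about 2 mm. A picture is of the moment at which its call begins. camera_info takes no time and is no camera call.
- arm.job_done(): hands the job in; it is judged then, once.
The state is a dict: "clock": time; "joint_positions": joint angles; "joint_velocities": joint speeds; "joint_torque": joint torques, N m; "tool_pos": TCP position; "ee_rot": TCP orientation; "wrist_force": force on the tool from outside, world axes, zero at the start; "moment": the same for the moment, N m; "gripper_width": finger opening in m; "grip_force": force on a finger pad.
Only numpy, scipy, OpenCV 4.12 (cv2) and the standard library are available. Lean on these libraries where they do the work, as an engineer would, in place of code of your own. Each camera call takes 0.05 s, during which the arm holds its last target. There are 200 camera calls.

## Working session

There is one attempt and no reset: what is moved stays moved. The work goes in short steps, Python scripts to look and compute and a tool call to move; the robot and the scene stay as the last step left them, time stands still between calls to the robot, and variables do not carry over. Pictures are saved under pics/ and viewed, at most 10 in all, crops included, and the job is handed in when it is done.

Besides the shell and the picture viewer there is one more tool, called after "Call:" as name(argument=value, ...) on one line, values as JSON. play_rows: Moves the arm, as the interface text tells. Its arguments: {"type":"object","properties":{"moves":{"type":"array","items":{"type":"array","items":{"type":"array","items":{"type":"number"}}}}},"required":["moves"]}

```bash
mkdir -p pics
cat > h.py <<'E'
import numpy as np, cv2
from station import arm
def shot(n,tag):
    im=np.ascontiguousarray(arm.camera(n)[:,:,::-1]); cv2.imwrite(f'pics/{n}_{tag}.png',im); return im
def ray(n,u,v):
    i=arm.camera_info(n); V=np.array(i['view']); R=V[:3,:3]
    d=R.T@np.array([(u-i['cx'])/i['fx'],(v-i['cy'])/i['fy'],1.]); return -R.T@V[:3,3],d/np.linalg.norm(d)
def onz(n,u,v,z):
    o,d=ray(n,u,v); return o+d*(z-o[2])/d[2]
def two(a,b):
    (o,d),(p,e)=ray(*a),ray(*b)
    s=np.linalg.lstsq(np.c_[d,-e],p-o,rcond=None)[0]
    A,B=o+s[0]*d,p+s[1]*e; return (A+B)/2,np.linalg.norm(A-B)
def proj(n,P):
    i=arm.camera_info(n); c=(np.array(i['view'])@np.r_[P,1])[:3]; return i['cx']+i['fx']*c[0]/c[2],i['cy']+i['fy']*c[1]/c[2]
E
python3 - <<'E'
from h import *
a=shot('side','0');b=shot('top','0')
print(arm.observe(),arm.grip_depth)
for n in('side','top'):print(ray(n,320,200),arm.camera_info(n)['fx'])
E
```

```text
{'clock': 0.1, 'joint_positions': array([ 1.18980910e+00,  2.17667750e-01,  1.61481434e+00, -2.41858229e-05,
        1.31126975e+00, -1.12198906e-01]), 'joint_velocities': array([-0.00140891, -0.00143735, -0.0030658 , -0.00122736,  0.00142243,
        0.00082396]), 'joint_torque': array([-1.57143440e-03, -3.98077118e+01, -3.04969954e+01, -2.37845561e-04,
        4.28896790e-03,  1.05082211e-05]), 'tool_pos': array([0.16574105, 0.60201544, 0.30268423]), 'ee_rot': array([-3.13944443e+00, -2.18534973e-04,  2.87281033e+00]), 'wrist_force': array([ 0.11723015, -0.30746986, -0.19455119]), 'moment': array([-0.00423934,  0.02696423, -0.0071423 ]), 'grip_force': 0.0, 'gripper_width': 0.08586693056567646} 0.0539
(array([0.42141606, 0.75284118, 0.67257971]), array([ 0.10869102, -0.78242415, -0.61318734])) 474.3013607587033
(array([ 0.46121598, -0.01147025,  1.18175808]), array([ 0.05563023,  0.0471908 , -0.9973356 ])) 504.4768123950676
```

View pics/side_0.png

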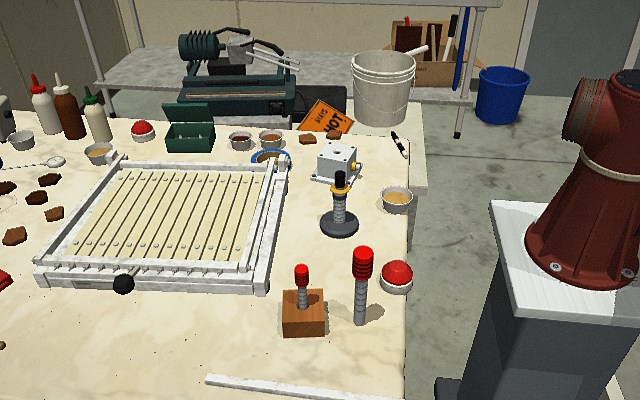

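View pics/top_0.png

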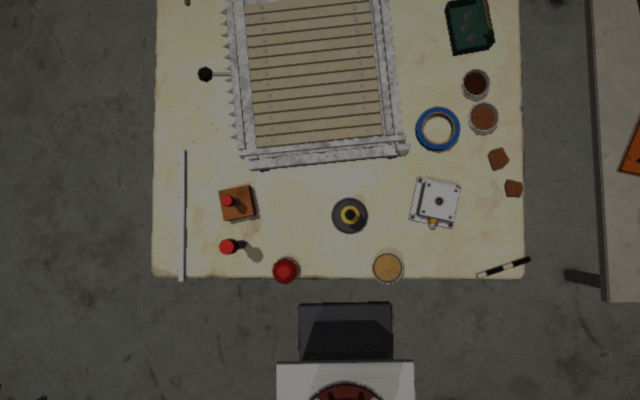

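The side view shows two red-handled rods: a short one in the wooden stand at (302,285), top view (229,201), and a long free-standing one at (362,280), top view (228,246). Other red things are the timer at (397,277) and a bottle cap and dome farther back. The one I want is the short rod in the stand. The gauge is at side (340,205), top (349,214), and the chamber at side (338,160), top (437,201).

Run:
```python
from h import *
a=cv2.imread('pics/side_0.png');b=cv2.imread('pics/top_0.png')
def crop(i,x,y,w,h,s):return cv2.resize(i[y:y+h,x:x+w],None,fx=s,fy=s,interpolation=cv2.INTER_CUBIC)
# side: rod(270..350,255..345), gauge/chamber (305..365,135..245)
A=crop(a,275,255,60,90,3.333);B=crop(a,305,135,66,110,2.73);B=cv2.resize(B,(200,300));A=cv2.resize(A,(200,300))
C=crop(b,205,175,60,60,5);D=crop(b,320,185,60,60,5);E=crop(b,405,170,60,60,5)
top=np.hstack([A,crop(a,305,170,66,75,4)[:300,:250],crop(a,310,130,60,60,5)[:300,:300]])
bot=np.hstack([crop(b,215,180,50,50,5),crop(b,325,190,50,50,5),crop(b,412,175,50,50,5)])
bot=np.hstack([bot])
W=np.zeros((550,750,3),np.uint8);W[:300,:top.shape[1]]=top[:,:750];W[300:550,:]=bot
cv2.imwrite('pics/crop.png',W)
```

```text
(no output)
```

View pics/crop.png

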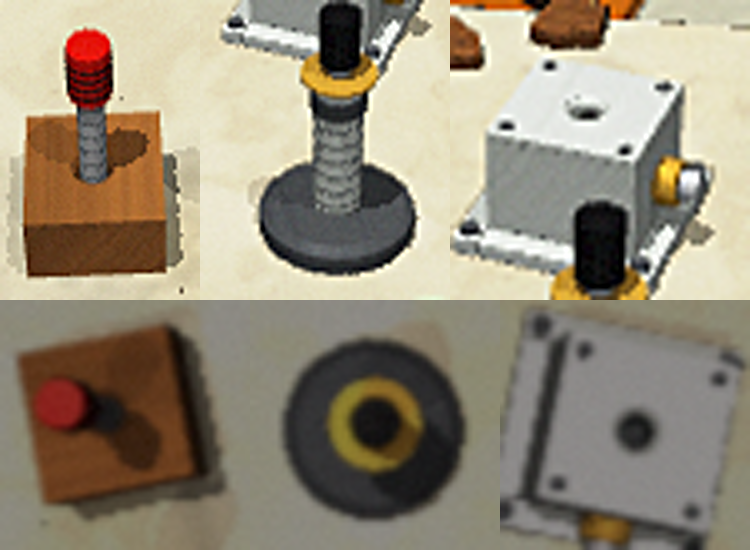

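The crop confirms it: the short rod stands in the wooden stand, with its handle top at side (301.7,267.6), top (226.9,200.4). The knob top is at side (340,173), top (350,214). The bore is at side (336.6,151.8), top (438.6,201).

Run:
```python
from h import *
a=cv2.imread('pics/side_0.png');b=cv2.imread('pics/top_0.png')
def cen(im,x,y,w,h,f):
    m=np.uint8(f(im[y:y+h,x:x+w].astype(int)))
    n,l,s,c=cv2.connectedComponentsWithStats(m); k=1+np.argmax(s[1:,4]); return c[k]+[x,y],s[k]+[x,y,0,0,0]
red=lambda i:(i[...,2]>80)&(i[...,2]>2.2*i[...,1])
yel=lambda i:(i[...,2]>70)&(i[...,0]<.55*i[...,2])
dk=lambda i:i.max(-1)<70
p=lambda n,r:print(n,np.round(r[0],2),r[1])
p('red top',r1:=cen(b,215,188,30,25,red)); p('red side',cen(a,285,258,30,35,red))
p('bore top',r2:=cen(b,430,192,18,18,dk))
p('bore side',cen(a,328,144,18,14,lambda i:i.max(-1)<150))
p('yel top',cen(b,330,195,40,40,yel)); p('yel side',cen(a,320,175,40,30,yel))
T=[('rodtop',(301.5,267.3),(226.8,200.4)),('knobtop',(340,172.6),(350,214.3)),('disc',(340,187.5),(349.4,214.5)),('bore',(336.6,151.7),r2[0])]
for n,s,t in T: print(n,*two(('side',*s),('top',*t)))
print(onz('top',*r1[0],.13),onz('top',*r2[0],.075),onz('top',350,214.3,.132), onz('side',336.6,151.7,.075))
# stand corners in top at z .042 , orientation
m=cv2.inRange(b,(0,20,60),(70,100,190));m[:180]=0;m[230:]=0;m[:,:215]=0;m[:,265:]=0
c=max(cv2.findContours(m,0,1)[0],key=cv2.contourArea);R=cv2.minAreaRect(c);print(R,[onz('top',*q,.042).round(3) for q in cv2.boxPoints(R)])
for n,s in(('cup',(388,267)),('timer',(286,270)),('big',(228,246)),('tape',(437,128))):print(n,onz('top',*s,.03).round(3))
```

```text
red top [226.27 200.17] [222 195  10  11  88]
red side [300.99 270.58] [295 264  13  16 158]
bore top [438.87 200.87] [436 198   7   7  39]
bore side [336.86 152.21] [334 151   7   3  14]
yel top [349.27 214.09] [340 205  20  19 191]
yel side [339.26 189.33] [330 183  20  12 129]
rodtop [0.52442257 0.23474395 0.12921146] 0.0007614361226883726
knobtop [ 0.48826936 -0.02333783  0.13708823] 0.0004055466683240852
disc [ 0.48819119 -0.02249546  0.10096925] 0.0008263671280371206
bore [ 0.51448846 -0.22093959  0.06132466] 0.0006949785337965615
[0.52527036 0.23571821 0.13      ] [ 0.51349562 -0.2184065   0.075     ] [ 0.48819778 -0.02340964  0.132     ] [ 0.51274649 -0.1991461   0.075     ]
((238.68382263183594, 203.96499633789062), (35.270626068115234, 36.06585693359375), 79.2156982421875) [array([0.554, 0.276, 0.042]), array([0.567, 0.194, 0.042]), array([0.488, 0.181, 0.042]), array([0.475, 0.262, 0.042])]
cup [ 0.369 -0.107  0.03 ]
timer [0.368 0.125 0.03 ]
big [0.426 0.257 0.03 ]
tape [ 0.683 -0.229  0.03 ]
```

Call:
play_rows(moves=[[[1,0,0,0,-7.7],[1,0,0,0,-7.7],[1,-0.03,-0.0305,0,0],[1,-0.03,-0.0305,0,0],[1,-0.03,-0.0305,0,0],[1,-0.03,-0.0305,0,0],[1,-0.03,-0.0305,0,0],[1,-0.03,-0.0305,0,0],[1,-0.03,-0.0305,0,0],[1,-0.03,-0.0305,0,0],[1,-0.03,-0.0305,0,0],[1,-0.03,-0.0305,0,0],[1,-0.03,-0.0305,0,0],[1,-0.029,-0.0315,0,0],[1,0,0,0,0],[1,0,0,0,0],[1,0,0,0,0]]])

```text
clock: 1.8
tool_pos: [0.5241, 0.236, 0.3033]
ee_rot: [3.141, -0.002, -3.141]
wrist_force: [0.6, -0.4, -0.4]
gripper_width: 0.0853
grip_force: 0.0
```

Call:
play_rows(moves=[[[1,0,-0.001,0.02,0],[1,0,0,0.02,0],[1,0,0,0.02,0],[1,0,0,0.02,0],[1,0,0,0.02,0],[1,0,0,0.015,0],[1,0,0,0.01,0],[1,0,0,0.01,0],[1,0,0,0,0],[1,0,0,0,0],[1,0,0,0,0]]])

```text
clock: 2.9
tool_pos: [0.5257, 0.2348, 0.1699]
ee_rot: [3.141, 0.002, 3.142]
wrist_force: [-0.5, -0.3, -2.1]
gripper_width: 0.0854
grip_force: 0.0
```

Run:
```python
from h import *
a=shot('side','1');b=shot('top','1')
A=cv2.resize(a[190:350,240:420],None,fx=2.5,fy=2.5,interpolation=2);B=cv2.resize(b[160:280,190:290],None,fx=3.3333,fy=3.3333,interpolation=2)
cv2.imwrite('pics/c1.png',np.hstack([A[:400],B[:400]]))
```

```text
(no output)
```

View pics/c1.png

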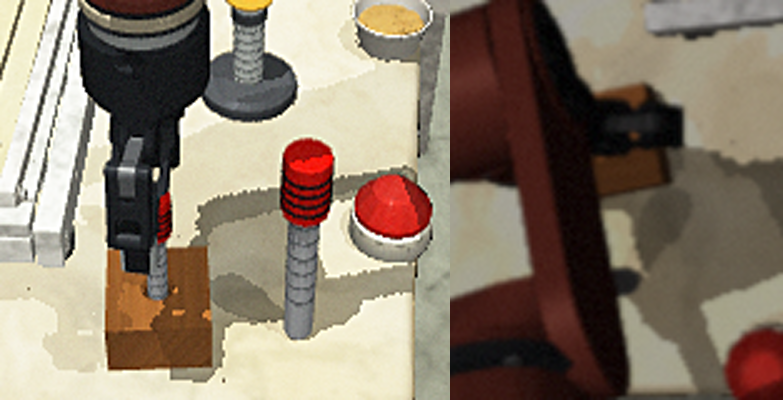

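The near finger is at crop (135,200) and covers most of the handle, which shows at (163,215). I'll check by projection whether that offset is only parallax.

Run:
```python
from h import *
for P in [(.5257,.235+.043+.012,.11),(.5244,.235,.11),(.5244,.235,.06)]:
    u,v=proj('side',P);print(u,v,(u-240)*2.5,(v-190)*2.5)
```

```text
294.9127519426006 302.50371039247034 137.28187985650152 281.25927598117585
301.6377833950657 275.83858297172895 154.09445848766424 214.59645742932238
302.60063617029346 296.63251480094823 156.50159042573364 266.5812870023706
```

Call:
play_rows(moves=[[[-1,0,0,0,0],[-1,0,0,0,0],[-1,0,0,0,0],[-1,0,0,0,0],[-1,0,0,0,0],[-1,0,0,0,0],[-1,0,0,0,0],[-1,0,0,0,0],[-1,0,0,0,0],[-1,0,0,0,0]]])

```text
clock: 4.0
tool_pos: [0.5251, 0.2347, 0.1691]
ee_rot: [3.141, 0.0, 3.141]
wrist_force: [0.5, 2.2, 2.1]
gripper_width: 0.0205
grip_force: 58.6
```

Call:
play_rows(moves=[[[-1,0,0,-0.01,0],[-1,0,0,-0.015,0],[-1,0,0,-0.015,0],[-1,0,0,-0.02,0],[-1,0,0,-0.02,0],[-1,0,0,-0.02,0],[-1,0,0,-0.02,0],[-1,0,0,-0.02,0],[-1,0,0,-0.02,0],[-1,0,0,0,0],[-1,0,0,0,0]]])

```text
clock: 5.1
tool_pos: [0.525, 0.2344, 0.33]
ee_rot: [-3.142, 0.002, 3.141]
wrist_force: [-1.2, -0.7, -2.2]
gripper_width: 0.0205
grip_force: 58.9
```

Call:
play_rows(moves=[[[-1,0,-0.02,0,0],[-1,0.001,-0.035,0,0],[-1,0.001,-0.035,0,0],[-1,0.001,-0.035,0,0],[-1,0.001,-0.035,0,0],[-1,0.001,-0.035,0,0],[-1,0.001,-0.035,0,0],[-1,0.001,-0.035,0,0],[-1,0.001,-0.035,0,0],[-1,0.001,-0.035,0,0],[-1,0.001,-0.035,0,0],[-1,0.001,-0.035,0,0],[-1,0,-0.035,0,0],[-1,0,-0.015,0.01,0],[-1,0,0,0.02,0],[-1,0,0,0.02,0],[-1,0,0,0.02,0],[-1,0,0,0.01,0],[-1,0,0,0,0],[-1,0,0,0,0]]])

```text
clock: 7.1
tool_pos: [0.5139, -0.2201, 0.2488]
ee_rot: [3.141, -0.001, -3.141]
wrist_force: [-0.5, 0.5, -0.1]
gripper_width: 0.0206
grip_force: 59.0
```

Run:
```python
from h import *
a=shot('side','2');b=shot('top','2');o=arm.observe();print(o['tool_pos'],o['wrist_force'],o['ee_rot'])
A=cv2.resize(a[85:205,290:390],None,fx=5,fy=5,interpolation=2);B=cv2.resize(b[150:270,400:475],None,fx=3.8,fy=3.8,interpolation=2)
W=np.zeros((600,800,3),np.uint8);W[:,:500]=A;W[:456,500:785]=B
cv2.imwrite('pics/c2.png',W)
```

```text
[ 0.51463286 -0.22060533  0.2501221 ] [ 0.2575841   0.26490613 -1.36419866] [-3.14056103e+00  1.83334555e-03 -3.14134546e+00]
```

View pics/c2.png

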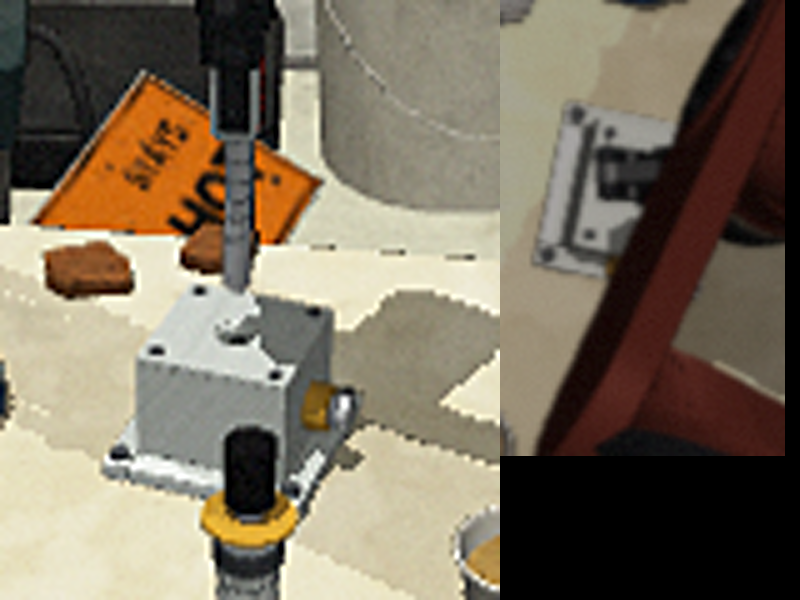

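The rod tip is at side (337,142.4), just above the bore at (336.7,151.6). I'll compare both with projections.

Run:
```python
from h import *
x,y,z=.5144,-.2206,.2500
for dz in(.08,.159):print(dz,proj('side',(x,y,z-dz)))
for h in(.063,.065,.075):print(h,proj('side',(x,y,h)),onz('side',336.7,151.7,h),onz('top',438.87,200.87,h))
```

```text
0.08 (np.float64(337.37462823309005), np.float64(111.2129573129933))
0.159 (np.float64(336.92466625869605), np.float64(141.1748031900395))
0.063 (np.float64(336.774203642885), np.float64(151.19373359245796)) [ 0.51434088 -0.21829138  0.063     ] [ 0.51406653 -0.22064643  0.063     ]
0.065 (np.float64(336.7848031528156), np.float64(150.48793865647514)) [ 0.51403599 -0.21510515  0.065     ] [ 0.51397205 -0.22027249  0.065     ]
0.075 (np.float64(336.83813892237936), np.float64(146.9364427560599)) [ 0.51251159 -0.19917396  0.075     ] [ 0.51349965 -0.21840277  0.075     ]
```

Call:
play_rows(moves=[[[-1,0,0,0.01,0],[-1,0,0,0.01,0],[-1,0,0,0.003,0],[-1,0,0,0.003,0],[-1,0,0,0.003,0],[-1,0,0,0,0]]])

```text
clock: 7.8
tool_pos: [0.5137, -0.2203, 0.2194]
ee_rot: [3.141, -0.001, 3.141]
wrist_force: [-0.8, 0.5, -1.0]
gripper_width: 0.0205
grip_force: 59.0
```

Call:
play_rows(moves=[[[-1,0,0,0.003,0],[-1,0,0,0.003,0],[-1,0,0,0,0]]])

```text
clock: 8.1
tool_pos: [0.5137, -0.2203, 0.2134]
ee_rot: [3.141, -0.001, -3.142]
wrist_force: [-1.1, 0.1, -0.2]
gripper_width: 0.0204
grip_force: 59.0
```

Call:
play_rows(moves=[[[-1,0,0,0.002,0],[-1,0,0,0.002,0],[-1,0,0,0,0]]])

```text
clock: 8.4
tool_pos: [0.5145, -0.2207, 0.2116]
ee_rot: [-3.141, 0.001, -3.142]
wrist_force: [-1.4, 1.0, 6.7]
gripper_width: 0.0204
grip_force: 60.1
```

Call:
play_rows(moves=[[[-1,0,0,0.002,0],[-1,0,0,0,0]]])

```text
clock: 8.6
tool_pos: [0.5147, -0.2209, 0.2099]
ee_rot: [-3.14, 0.002, -3.141]
wrist_force: [-1.7, 0.3, 5.9]
gripper_width: 0.0205
grip_force: 59.9
```

Call:
play_rows(moves=[[[-1,0,0,0.0015,0],[-1,0,0,0.0015,0],[-1,0,0,0,0]]])

```text
clock: 8.9
tool_pos: [0.5148, -0.2209, 0.2068]
ee_rot: [-3.14, 0.002, -3.142]
wrist_force: [-2.2, 0.6, 4.7]
gripper_width: 0.0205
grip_force: 59.9
```

Call:
play_rows(moves=[[[-1,0,0,0.0015,0],[-1,0,0,0.0015,0],[-1,0,0,0,0]]])

```text
clock: 9.2
tool_pos: [0.5147, -0.2209, 0.2036]
ee_rot: [-3.14, 0.002, -3.142]
wrist_force: [-1.3, 0.6, 4.7]
gripper_width: 0.0203
grip_force: 59.8
```

Call:
play_rows(moves=[[[-1,0,0,0.001,0],[-1,0,0,0,0]]])

```text
clock: 9.4
tool_pos: [0.5147, -0.2209, 0.2024]
ee_rot: [-3.14, 0.002, -3.142]
wrist_force: [-0.3, 0.9, 4.7]
gripper_width: 0.0203
grip_force: 59.8
```

Call:
play_rows(moves=[[[-1,0,0,0.001,0],[-1,0,0,0,0]]])

```text
clock: 9.6
tool_pos: [0.5147, -0.2208, 0.2012]
ee_rot: [-3.14, 0.002, -3.142]
wrist_force: [-0.6, 0.5, 4.5]
gripper_width: 0.0205
grip_force: 59.8
```

Call:
play_rows(moves=[[[-1,0,0,0.0007,0],[-1,0,0,0.0007,0],[-1,0,0,0,0]]])

```text
clock: 9.9
tool_pos: [0.5146, -0.2208, 0.1997]
ee_rot: [-3.141, 0.002, -3.142]
wrist_force: [-0.8, 0.5, 5.7]
gripper_width: 0.0206
grip_force: 59.8
```

Call:
play_rows(moves=[[[-1,0,0,0.0007,0],[-1,0,0,0.0007,0],[-1,0,0,0,0]]])

```text
clock: 10.2
tool_pos: [0.5146, -0.2208, 0.1982]
ee_rot: [-3.141, 0.002, -3.142]
wrist_force: [-0.9, 0.8, 4.1]
gripper_width: 0.0202
grip_force: 59.8
```

Call:
play_rows(moves=[[[-1,0,0,0.001,0],[-1,0,0,0.001,0],[-1,0,0,0,0]]])

```text
clock: 10.5
tool_pos: [0.5148, -0.2208, 0.1969]
ee_rot: [-3.141, 0.002, 3.142]
wrist_force: [-1.8, 0.7, 8.3]
gripper_width: 0.0206
grip_force: 60.0
```

Call:
play_rows(moves=[[[-1,0,0,0.0006,0],[-1,0,0,0,0],[-1,0,0,0,0]]])

```text
clock: 10.8
tool_pos: [0.5149, -0.2209, 0.1968]
ee_rot: [-3.141, 0.002, -3.142]
wrist_force: [-1.6, 0.9, 10.1]
gripper_width: 0.0203
grip_force: 60.3
```

Call:
play_rows(moves=[[[-1,0,0,0.0007,0],[-1,0,0,0.0007,0],[-1,0,0,0,0],[-1,0,0,0,0]]])

```text
clock: 11.2
tool_pos: [0.5153, -0.2209, 0.1967]
ee_rot: [-3.141, 0.003, 3.142]
wrist_force: [-3.7, 2.2, 15.4]
gripper_width: 0.0199
grip_force: 61.0
```

Call:
play_rows(moves=[[[-1,0,0,-0.0015,0],[-1,0,0,-0.001,0],[-1,0,0,0,0],[-1,0,0,0,0]]])

```text
clock: 11.6
tool_pos: [0.5147, -0.2208, 0.1969]
ee_rot: [-3.141, 0.002, 3.142]
wrist_force: [-0.8, 0.4, 7.4]
gripper_width: 0.0203
grip_force: 59.7
```

Call:
play_rows(moves=[[[0,0,0,0,0],[1,0,0,0,0],[1,0,0,0,0],[1,0,0,0,0],[1,0,0,0,0],[1,0,0,0,0],[1,0,0,-0.01,0],[1,0,0,-0.02,0],[1,0,0,-0.03,0],[1,0,0,-0.03,0],[1,0,0,-0.03,0],[1,0,0,-0.02,0]]])

```text
clock: 12.8
tool_pos: [0.5147, -0.2208, 0.3395]
ee_rot: [-3.139, 0.004, -3.142]
wrist_force: [0.5, -0.3, -0.9]
gripper_width: 0.0854
grip_force: 0.0
```

Call:
play_rows(moves=[[[1,0.003,0.02,0,0],[1,0.003,0.04,0,0],[1,0.003,0.04,0,0],[1,0.003,0.04,0,0],[1,0.005,0.038,0,0],[1,0.005,0.02,0,0],[1,0.004,0,0,0],[1,0,0,0,0],[1,0,0,0,0]]])

```text
clock: 13.7
tool_pos: [0.4877, -0.0228, 0.3353]
ee_rot: [-3.141, -0.0, 3.141]
wrist_force: [0.8, -0.0, 0.3]
gripper_width: 0.0856
grip_force: 0.0
```

Run:
```python
from h import *
a=shot('side','3');b=shot('top','3');o=arm.observe();print(o['tool_pos'],o['wrist_force'],o['ee_rot'])
A=cv2.resize(a[100:220,290:390],None,fx=5,fy=5,interpolation=2);B=cv2.resize(b[150:270,400:475],None,fx=3.8,fy=3.8,interpolation=2)
W=np.zeros((600,800,3),np.uint8);W[:,:500]=A;W[:456,500:785]=B
cv2.imwrite('pics/c3.png',W)
for z in (.14,.150,.158,.165):print(z,proj('side',(.5147,-.2208,z)),proj('top',(.5147,-.2208,z)))
```

```text
[ 0.48802719 -0.02328237  0.33546656] [-0.37259553  0.32809087  0.05541169] [-3.14141552e+00 -1.36932471e-04  3.14012543e+00]
0.14 (np.float64(337.079260755641), np.float64(122.84926746442699)) (np.float64(445.92857045068115), np.float64(198.58639456222076))
0.15 (np.float64(337.13643339283095), np.float64(118.99780466171303)) (np.float64(446.9146199117346), np.float64(198.30540630930543))
0.158 (np.float64(337.182629479251), np.float64(115.88578259622324)) (np.float64(447.71738983934597), np.float64(198.076646061101))
0.165 (np.float64(337.2233896584568), np.float64(113.13995309177943)) (np.float64(448.4302219344329), np.float64(197.87351482587223))
```

View pics/c3.png

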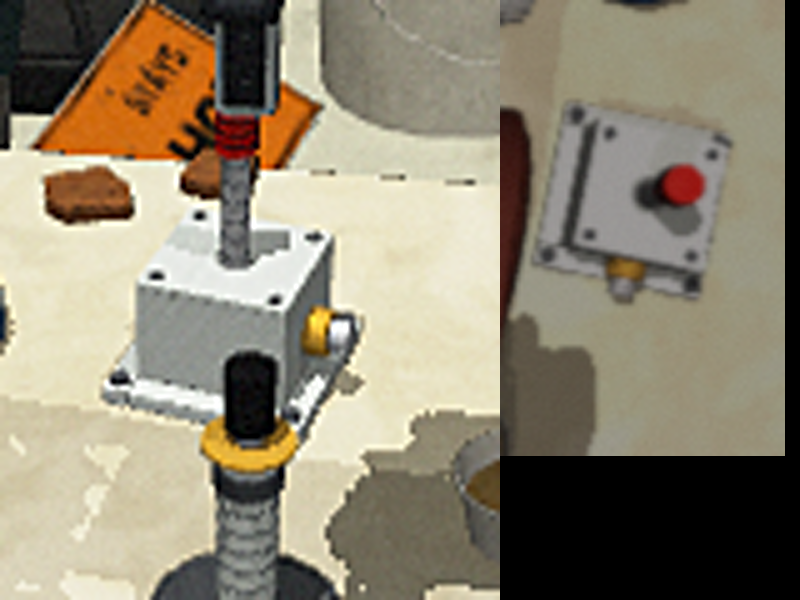

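The rod stands upright in the bore: its handle is at side crop (237,135), and the top face is at top view (448.4,199), where I predicted. Next is the gauge knob.

Call:
play_rows(moves=[[[1,0,0,0.02,0],[1,0,0,0.03,0],[1,0,0,0.03,0],[1,0,0,0.03,0],[1,0,0,0.02,0],[1,0,0,0.015,0],[1,0,0,0.01,0],[1,0,0,0,0],[0,0,0,0,0],[-1,0,0,0,0],[-1,0,0,0,0],[-1,0,0,0,0],[-1,0,0,0,0],[-1,0,0,0,0],[-1,0,0,0,0],[-1,0,0,0,0],[-1,0,0,0,0]]])

```text
clock: 15.5
tool_pos: [0.4884, -0.0217, 0.1811]
ee_rot: [3.14, 0.001, 3.141]
wrist_force: [0.0, 5.6, 3.2]
gripper_width: 0.0201
grip_force: 58.6
```

Call:
play_rows(moves=[[[-1,0,0,-0.005,0],[-1,0,0,-0.006,0],[-1,0,0,-0.006,0],[-1,0,0,-0.006,0],[-1,0,0,-0.006,0],[-1,0,0,-0.006,0],[-1,0,0,-0.006,0],[-1,0,0,-0.006,0],[-1,0,0,-0.005,0],[-1,0,0,-0.005,0],[-1,0,0,0,0],[-1,0,0,0,0],[-1,0,0,0,0]]])

```text
clock: 16.8
tool_pos: [0.4883, -0.0217, 0.2374]
ee_rot: [3.14, 0.001, 3.141]
wrist_force: [2.0, 4.2, 0.2]
gripper_width: 0.0203
grip_force: 58.8
```

Call:
play_rows(moves=[[[0,0,0,0,0],[1,0,0,0,0],[1,0,0,0,0],[1,0,0,0,0],[1,0,0,0,0],[1,0,0,0,0],[1,0,0,-0.01,0],[1,0,0,-0.02,0],[1,0,0,-0.03,0],[1,0,0,-0.03,0],[1,0,0.02,-0.02,0],[1,0,0.04,0,0],[1,0,0.04,0,0],[1,0,0.04,0,0],[1,0,0.04,0,0],[1,0,0.04,0,0],[1,0,0.03,0,0],[1,0,0,0,0],[1,0,0,0,0]]])

```text
clock: 18.7
tool_pos: [0.4879, 0.228, 0.3482]
ee_rot: [-3.141, 0.001, -3.14]
wrist_force: [0.1, -0.9, -0.6]
gripper_width: 0.0855
grip_force: 0.0
```

Run:
```python
from h import *
a=shot('side','4');b=shot('top','4');o=arm.observe();print(o['tool_pos'],o['wrist_force'])
A=cv2.resize(a[100:220,290:390],None,fx=5,fy=5,interpolation=2);B=cv2.resize(b[170:250,325:475],None,fx=2,fy=2,interpolation=2)
W=np.zeros((600,800,3),np.uint8);W[:,:500]=A;W[:160,500:800]=B
W[200:450,500:750]=cv2.resize(b[190:240,325:375],None,fx=5,fy=5,interpolation=2)
cv2.imwrite('pics/c4.png',W)
def cen(im,x,y,w,h,f):
    m=np.uint8(f(im[y:y+h,x:x+w].astype(int)))
    n,l,s,c=cv2.connectedComponentsWithStats(m); k=1+np.argmax(s[1:,4]); return c[k]+[x,y],s[k]+[x,y,0,0,0]
red=lambda i:(i[...,2]>80)&(i[...,2]>2.2*i[...,1])
yel=lambda i:(i[...,2]>70)&(i[...,0]<.55*i[...,2])
print(cen(b,435,188,30,25,red),cen(a,325,100,25,35,red),cen(a,315,150,50,40,yel),cen(b,330,195,40,40,yel))
```

```text
[0.48803619 0.2268195  0.34791896] [-0.35880086 -0.64292111  0.73059778]
(array([447.65882353, 198.31764706]), array([443, 194,  11,  10,  85])) (array([348. , 128.5]), array([347, 127,   3,   4,   4])) (array([345.42176871, 166.58503401]), array([332, 161,  25,  11, 147])) (array([349.67532468, 213.66666667]), array([340, 204,  20,  20, 231]))
```

View pics/c4.png

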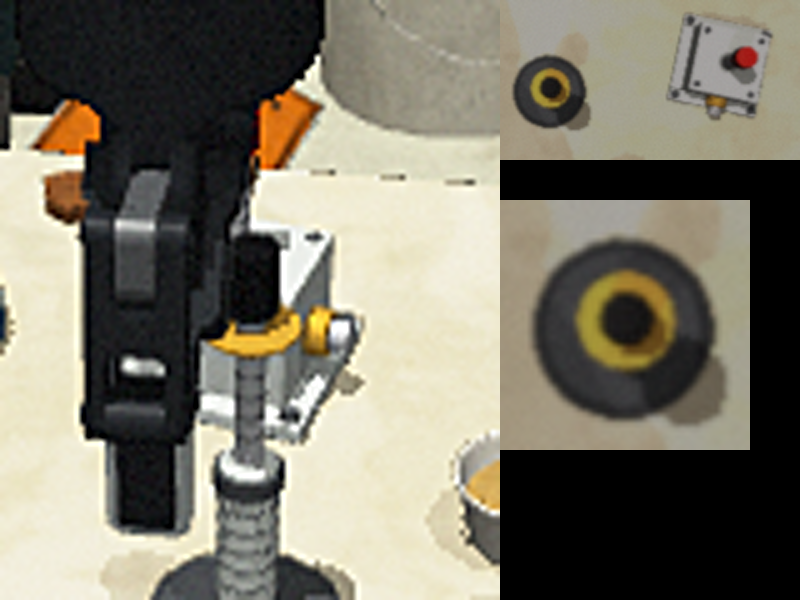

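The stem is raised and the rod still stands, but the arm hides the side view. I'll clear it and measure.

Call:
play_rows(moves=[[[1,0.015,0.04,0,0],[1,0.02,0.04,0,0],[1,0.02,0.04,0,0],[1,0.02,0.04,0,0],[1,0.02,0.04,0,0],[1,0.02,0.03,0,0],[1,0,0,0,0],[1,0,0,0,0]]])

```text
clock: 19.6
tool_pos: [0.3733, 0.457, 0.3476]
ee_rot: [-3.141, 0.0, -3.141]
wrist_force: [0.3, -1.2, -0.2]
gripper_width: 0.0852
grip_force: 0.0
```

Run:
```python
from h import *
a=shot('side','5');b=shot('top','5')
W=np.zeros((500,800,3),np.uint8);W[:,:400]=cv2.resize(a[100:200,300:380],None,fx=5,fy=5,interpolation=2)
W[:250,400:650]=cv2.resize(b[190:240,325:375],None,fx=5,fy=5,interpolation=2);W[250:500,400:650]=cv2.resize(b[175:225,420:470],None,fx=5,fy=5,interpolation=2)
cv2.imwrite('pics/c5.png',W)
```

```text
(no output)
```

View pics/c5.png

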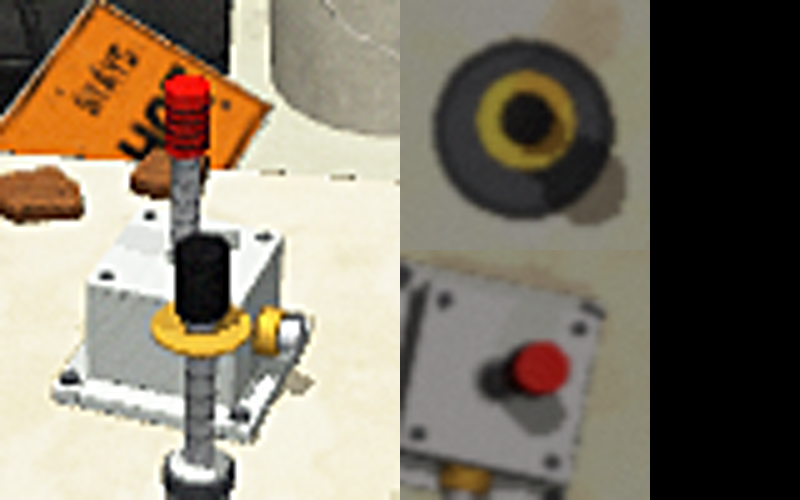

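The handle top is at side (336.9,116.2), top (447.8,198.1). The knob top is at side (340.3,147.8), top (349.9,213), and the disc face at side (340,164.9), top (349.5,213.8).

Run:
```python
from h import *
for n,s,t in [('rod',(336.9,116.2),(447.8,198.1)),('knobtop',(340.3,147.8),(349.9,213)),('disc',(340,164.9),(349.5,213.8))]:print(n,*two(('side',*s),('top',*t)))
# heights from side row at known xy
for n,xy,v in(('rod',(.5147,-.2208),116.2),('knob',(.4882,-.0231),147.8),('disc',(.4882,-.0231),164.9)):
    z=np.linspace(.1,.23,1301);print(n,z[np.argmin([abs(proj('side',(*xy,q))[1]-v) for q in z])])
```

```text
rod [ 0.51503744 -0.2211501   0.15697249] 0.0006726952781823265
knobtop [ 0.48896437 -0.02258302  0.19510976] 0.00031148710260945934
disc [ 0.4886499  -0.02214853  0.15620178] 6.187405045804246e-05
rod 0.1572
knob 0.19480000000000003Traceback (most recent call last):
  File "<stdin>", line 5, in <module>
  File "h.py", line 15, in proj
    i=arm.camera_info(n); c=(np.array(i['view'])@np.r_[P,1])[:3]; return i['cx']+i['fx']*c[0]/c[2],i['cy']+i['fy']*c[1]/c[2]
ValueError: time passes only in moves, steps and waits
```

The rod top is at about 0.157 m and the disc at about 0.157 m (0.156–0.159), so they are level well within tolerance.

```bash
python3 -c "
from station import arm
print(arm.job_done())"
```

```text
the job is handed in; nothing more can be done
None
```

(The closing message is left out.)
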